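Let a clamped glue-up down onto its bearers with a release valve

ROBOT

A 6-joint arm with a two-finger parallel gripper is mounted at the origin on the work surface. World frame = base frame: x ahead of the robot, y to its left, z up, the work surface at z = 0. Lengths are in m, angles in degrees, forces in N, time in s.
With the tool pointing down it reaches from about 0.35 to 0.875 m from the base axis. Payload 4.2 kg.
Tool frame: the origin (TCP) lies on the centre line of the jaws, within the pads' length; the fingertips stand tip_reach ahead of it and the grasp point (between the pads) is the TCP (tip_reach is the distance from the TCP to the fingertips, in m); z points along the fingers, y is the line along which they close (so a half turn about z gives the same grasp; the last joint's range is limited). The gripper opens to 87 mm and grips with 3 to 60 N. Pads are 19 mm wide; open, the fingers measure 117 mm over their backs; the gripper's body (75 mm by 190 mm) begins 51 mm behind the grasp point.
Start: joints at [-49.297, 22.042, 0.453, 0, -68.411, -14.817], TCP at [0.273, -0.562, 0.242] pointing down, gripper open.
Joint ranges: [-179.83, 179.83], [-69.29, 118.12], [-61.27, 80.66], [-181.25, 117.63], [-171.15, -9.14], [-177.46, 177.46]. Speed limits (degrees/s): [159.86, 159.86, 180, 180, 180, 180].

INTERFACE

Orientations are given as a 3x3 rotation matrix whose columns are the frame's x, y, z axes.
In Python, from station import sense, capture, finish_job, tip_reach gives the robot as it stands.
- The arm moves only by the tool arm_command, never from a script. Its argument "deltas" is a list of rows, each a list of 7 numbers: the turn, a rotation vector about the tool's x, y, z in rad, then the shift along the tool's x, y, z in cm, then the closure, from -1 (fully open) to 1 (shut), so that 0 is half open. In form: [[rx, ry, rz, dx, dy, dz, hand], ...]. A call has 1 to 8 rows; each row is the pose to reach, as a shift and turn from the pose commanded when the call began, along the tool's axes at that moment; what a row does not reach only later rows make up. A row lasts 1/12 s, in which the tool goes at most 41.7 mm and 7.16 degrees, less where a joint would pass 70% of its speed; a pose out of reach is approached as far as the arm can. A call with a gripper value outside its range is refused whole. The fingers move at their own pace and stop on an object; the grip force is fixed at half the most. Time passes only in rows, so rows that repeat a pose let the fingers close. It gives the time, the measured TCP pose, the force, the opening and the grip force at its end, in the units of the state.
- sense(): the state, without advancing time (a new reading comes with each control period).
- capture(name): name is "scene" or "top" or "wrist"; returns a dict with "pixels" (384x512x3 uint8, blue, green, red), "fovy" (degrees; the focal length in pixels is half the picture's height over the tangent of half this angle, whatever the lens; pixels are square), "cx", "cy" (the principal point, pixels), "rvec" (rotation vector, rad) and "tvec" (3), from world to camera coordinates, as OpenCV has them. Camera axes: x right, y down, z forward; pixel columns grow to the right and rows downward; lengths in m; the calibration is good to about 2 mm. A picture is of the moment at which its call begins. There is no depth.
- finish_job(): hands the job in; it is judged then, once.
The state is a dict: "time_s": time; "joints": joint angles; "joint_velocities": joint speeds; "effort": joint torques, N m; "tcp_pos": TCP position; "ee_rot": TCP orientation; "wrist_force": force on the tool from outside, world axes, zero at the start; "moment": the same for the moment, N m; "gripper_width": opening from 0.0 (shut) to 1.0 (fully open); "gripper_force": force on a finger pad.
Only numpy, scipy, OpenCV 4.12 (cv2) and the standard library are available. Lean on these libraries where they do the work, as an engineer would, in place of code of your own. Each camera call takes 0.05 s, during which the arm holds its last target. There are 200 camera calls.

TASK

The glued panel in its clamps stands raised on the little hydraulic stand. Take the yellow peg of the release handle on the red block and crack the valve open a fraction of a turn (counterclockwise seen from above), just far enough for the ram to sink slowly, no faster than 2 cm a second, until the panel lies on the two wooden bearers and the platform is all the way down clear of it. Then shut the valve again until it seats snug, without forcing it, let go, and leave the panel and everything else on the bench alone.

Things in the scene. Friction and masses are not known exactly. Their poses are not given: they have to be found in the camera images.
- base: the hydraulic stand, bolted down: blue base plate 220 (x) x 480 (y) x 20 mm; origin at the centre of its underside, z up. In its frame: wooden bearers at y = -205 and +5 mm, each 160 (x) x 30 (y) mm, tops at z = 110 mm; blue ram cylinder between them at (0, -100 mm); red valve block 80 x 80 mm, top at z = 110 mm, centred at (0, +150 mm)
- bearers (a point): the point midway between the tops of the two bearers, 110 mm above the bench: the middle of the lowered panel's underside belongs here
- panel: glued panel of four wooden staves, 160 (x) x 260 (y) x 24 mm, 0.5 to 0.8 kg, in two bar clamps (to 38 mm high) whose red handles reach 190 mm from its middle in x; origin at the centre of its underside. It lies loose on the platform, 160 mm above the bench at the start. Not to be touched by the robot
- ram (a joint): sink of the ram, m: 0 at the start (platform top 160 mm up), 0.050 when the panel lands on the bearers, 0.065 at its lower stop (platform 15 mm under the panel). It stands still up to an unknown valve angle, then sinks faster the wider the valve is open, reacting within 0.3 s. Once the panel has landed it slows by 0.01 to 0.02 m/s and may stop: open a little more. Shutting the valve stops it
- valve (a joint): angle of the release handle, rad, grows counterclockwise seen from above as it opens (limits -0.5, 1.5); at 0 the arm points 50 degrees from the base's +x towards its +y. Starts at 0.12 to 0.25: shut, not tight. By load and oil the ram starts to sink anywhere from 0.4 to 0.9, then runs faster by 0.01 to 0.015 m/s per 0.1 rad: 0.1 further is slow, 0.2 further is near the limit; what is right one time is wrong the next
- handle: release handle on the red block, turning about a vertical axis: flat steel arm 14 mm wide, 10 mm thick, with an upright yellow peg at its end. Origin on the turning axis at the block's top; x along the arm. It stays where it is left. The oil pressure helps it open: sideways at the peg opening takes 2 to 4 N, shutting 5 to 6 N (0.32 N m of friction), a little more when quick (0.15 N m per rad/s)
- knob (a point): middle of the upright yellow peg of the handle, 148 mm above the bench, 85 mm from the turning axis. The peg is a round post 16 mm across that rises from 124 to 168 mm above the bench (14 mm above to 58 mm above the block's top); pinch it from above: it is a sleeve that revolves freely on its pin, so the hand need not turn
- valve_axis (a point): the handle's turning axis, at the height of the middle of the peg; the peg moves on a circle of 85 mm about it
- seat: the valve's springy seat, hidden inside the red block; origin on the turning axis at its top; its pose does not tell where the valve seats. Shutting, the stem meets it between 0.10 and -0.15 rad of joint valve, different each time: feel for it. From there the push at the peg rises from 6 N by 9 N per 0.1 rad. Snug is 11 to 16 N at the peg for half a second; under 10 N is not shut, over 19 N strains it
- tin: small green tin, 36 mm across and 34 mm tall, standing on the blue base plate beside the red block; bystander, origin at its foot
- offcut: wooden offcut 50 x 35 x 20 mm lying on the blue base plate beside the red block; bystander, origin at its underside
- plane: wooden hand plane 200 x 60 x 100 mm; bystander, origin at its underside
- glue: white glue bottle 56 mm across, 170 mm tall; bystander, origin at its foot
- hammer: hammer lying on the bench; bystander
- screwdriver: screwdriver with red handle lying on the bench; bystander
- pencils: dark steel pencil cup 56 mm across, 80 mm tall, pencils to 140 mm; bystander, origin at its foot

How it is judged:
By the outcome, as a careful person would: the job done as asked, in the order asked, and still so for the second after the job is handed in, with the robot touching nothing.
It also fails if it takes over 64 s, if anything falls off the work surface, if the arm or the gripper's body presses on something with over 40 N, if the wrist force passes 120 N, or if a joint passes its speed limit or range.

## Working session

There is one attempt and no reset: what is moved stays moved. The work goes in short steps, Python scripts to look and compute and a tool call to move; the robot and the scene stay as the last step left them, time stands still between calls to the robot, and variables do not carry over. Pictures are saved under pics/ and viewed, at most 10 in all, crops included, and the job is handed in when it is done.

Besides the shell and the picture viewer there is one more tool, called after "Emit:" by a JSON object that holds its "api" and its "payload". arm_command: Moves the arm, as the interface text tells. Its arguments: {"type":"object","properties":{"deltas":{"type":"array"}},"required":["deltas"]}

```bash
mkdir -p pics; ls
python3 - <<'E'
from station import *
import cv2,numpy as np
s=sense();print(tip_reach,s)
a=[capture(n) for n in("scene","top")]
for n,c in zip(("scene","top"),a):
    cv2.imwrite(f"pics/{n}0.png",c["pixels"]);print(n,c["fovy"],c["cx"],c["cy"],c["rvec"],c["tvec"])
cv2.imwrite("pics/both0.png",cv2.resize(np.vstack([x["pixels"] for x in a]),None,fx=.78,fy=.78))
E
```

```text
pics
0.019 {'time_s': 0.0, 'joints': array([-4.92986796e+01,  2.20925980e+01,  3.80395649e-01, -2.72052264e-02,
       -6.84125504e+01, -1.48185165e+01]), 'joint_velocities': array([-0.07603263, -0.14022382,  0.04429233, -0.0566519 ,  0.00273522,
        0.03091495]), 'effort': array([-8.45777413e-04, -3.90664315e+01,  1.87411237e+01,  4.21993867e+00,
        1.10043623e-02, -2.21236323e-04]), 'tcp_pos': array([ 0.27261964, -0.56178862,  0.24044905]), 'ee_rot': array([[-8.99765221e-01, -4.36372972e-01, -1.08513377e-03],
       [-4.36374301e-01,  8.99763142e-01,  1.93857619e-03],
       [ 1.30421113e-04,  2.21778792e-03, -9.99997532e-01]]), 'wrist_force': array([ 0.80758554, -0.01303707, -0.33599908]), 'moment': array([-0.01983376,  0.00873549, -0.02497013]), 'gripper_force': 0.0, 'gripper_width': 0.9995283316279108}
scene 47.7791158538684 252.28657460647761 194.5028713806623 [ 1.96253087  1.51942577 -0.61925086] [-0.12759573 -0.35221631  1.84484639]
top 45.48520709334803 249.18182952351364 187.271613480349 [ 2.10758396 -2.10314235  0.2370804 ] [-3.08274174e-06  6.12237778e-01  1.35555203e+00]
```

View pics/both0.png

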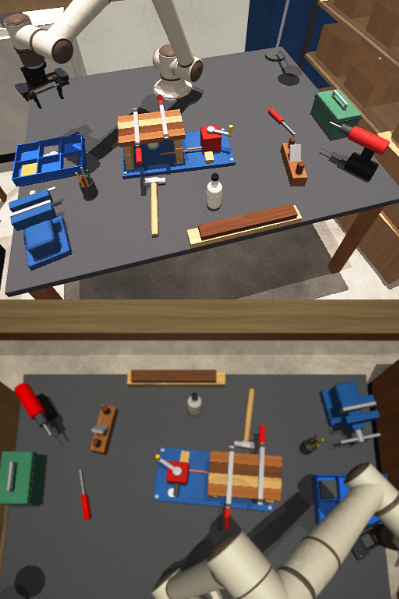

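View pics/top0.png

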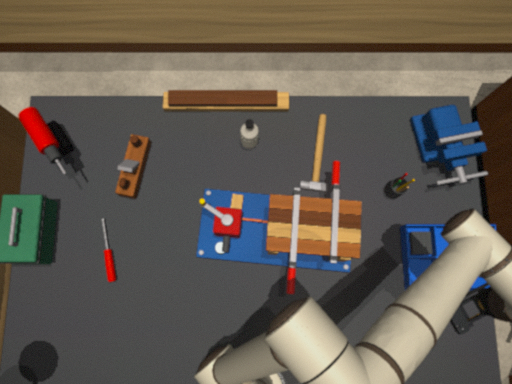

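The top view shows the base plate at px (200–355, 190–270), the red block near (228,222), the axis cap near (227,220) and the yellow peg near (202,201). The panel is to the right, at (268–362, 195–260).

```bash
cat > h.py <<'E'
from station import *
import cv2,numpy as np
def K(c):
    f=c["pixels"].shape[0]/2/np.tan(np.radians(c["fovy"]/2));return np.array([[f,0,c["cx"]],[0,f,c["cy"]],[0,0,1]])
def ray(c,p):
    R=cv2.Rodrigues(np.array(c["rvec"],float))[0];return -R.T@c["tvec"],R.T@np.linalg.inv(K(c))@[p[0],p[1],1]
def plane(c,p,z):
    o,d=ray(c,p);return o+d*(z-o[2])/d[2]
def tri(c1,p1,c2,p2):
    (a,d),(b,e)=ray(c1,p1),ray(c2,p2);t=np.linalg.lstsq(np.c_[d,-e],b-a,rcond=None)[0]
    u,v=a+d*t[0],b+e*t[1];return (u+v)/2,np.linalg.norm(u-v)
def blobs(c,lo,hi,roi,mn=5):
    x0,y0,x1,y1=roi;h=cv2.cvtColor(c["pixels"],cv2.COLOR_BGR2HSV)
    m=cv2.inRange(h,lo,hi);k=np.zeros_like(m);k[y0:y1,x0:x1]=m[y0:y1,x0:x1]
    n,_,st,ce=cv2.connectedComponentsWithStats(k)
    return [(ce[i].round(2),st[i].tolist()) for i in range(1,n) if st[i,4]>=mn],k
E
python3 - <<'E'
from h import *
S,T=capture("scene"),capture("top")
Y=((22,130,120),(35,255,255))
s,_=blobs(S,*Y,(270,140,320,190));t,_=blobs(T,*Y,(190,190,215,212));print(s,t)
for a,_ in s:
  for b,_ in t: print(tri(S,a,T,b))
for b,_ in t: print("plane",plane(T,b,.160))
# plate
_,k=blobs(T,(100,120,60),(125,255,255),(185,180,368,285))
p=np.vstack([c.reshape(-1,2) for c in cv2.findContours(k,0,2)[0] if cv2.contourArea(c)>20])
P=np.array([plane(T,q,.02)[:2] for q in p],np.float32);r=cv2.minAreaRect(P);print("plate",r,cv2.boxPoints(r))
_,k=blobs(T,(0,150,80),(8,255,255),(205,200,246,240))
p=max(cv2.findContours(k,0,2)[0],key=cv2.contourArea).reshape(-1,2)
P=np.array([plane(T,q,.11)[:2] for q in p],np.float32);r=cv2.minAreaRect(P);print("block",r)
crop=lambda c,x,y:cv2.resize(c["pixels"][y:y+75,x:x+100],None,fx=4,fy=4)
cv2.imwrite("pics/crop1.png",np.hstack([crop(T,180,185),crop(S,225,140)]))
E
```

```text
[(array([295.46, 161.15]), [294, 160, 4, 4, 13])] [(array([201.39, 200.74]), [199, 198, 6, 7, 31])]
(array([0.54980962, 0.13749583, 0.16678826]), np.float64(0.002065970616175621))
plane [0.55139809 0.13920923 0.16      ]
plate ((0.4880160391330719, -0.08153852820396423), (0.47909948229789734, 0.2195093035697937), 84.46566772460938) [[ 0.3556703  -0.30938664]
 [ 0.57415634 -0.3305566 ]
 [ 0.6203618   0.14630958]
 [ 0.40187573  0.16747954]]
block ((0.5000810027122498, 0.06323067098855972), (0.08014281839132309, 0.0798560082912445), 85.38092803955078)
```

View pics/crop1.png

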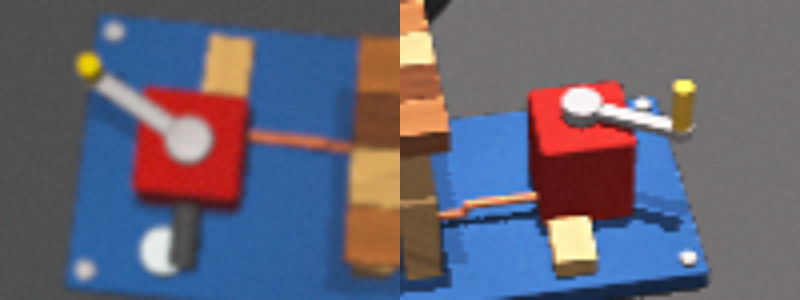

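Emit:
{"api": "arm_command", "payload": {"deltas": [[0,0,0,-2,1.8,-2.5,-1],[0,0,0,-5,4.5,-4.5,-1],[0,0,0,-8,7.2,-6,-1],[0,0,0,-11,10,-6,-1],[0,0,0,-14,12.8,-6,-1],[0,0,0,-17,15.5,-6,-1],[0,0,0,-20,18.2,-6,-1],[0,0,0,-23,21,-6,-1]]}}

```text
time_s: 0.87
tcp_pos: [0.3883, -0.271, 0.3017]
ee_rot: [[-0.9, -0.436, 0.001], [-0.436, 0.9, 0.0], [-0.0, -0.0, -1.0]]
wrist_force: [0.2, 0.0, 0.3]
gripper_width: 0.999
gripper_force: 0.0
```

Emit:
{"api": "arm_command", "payload": {"deltas": [[0,0,0,-3,2.7,0,-1],[0,0,0,-6,5.5,0,-1],[0,0,0,-9,8.2,0,-1],[0,0,0,-12,11,0,-1],[0,0,0,-15,13.7,0,-1],[0,0,0,-18,16.5,0,-1],[0,0,0,-20.5,18.8,0,-1],[0,0,0,-23,21,0,-1]]}}

```text
time_s: 1.53
tcp_pos: [0.5035, 0.0186, 0.3016]
ee_rot: [[-0.899, -0.438, 0.0], [-0.438, 0.899, 0.0], [-0.0, 0.0, -1.0]]
wrist_force: [0.2, -1.0, 0.5]
gripper_width: 1.001
gripper_force: 0.0
```

Emit:
{"api": "arm_command", "payload": {"deltas": [[0,0,-0.1,-2.5,2.3,0,-1],[0,0,-0.2,-5,4.6,0,-1],[0,0,-0.3,-7.2,6.6,0,-1],[0,0,-0.4,-8.8,8.1,1,-1],[0,0,-0.5,-9.6,8.9,2,-1],[0,0,-0.6,-9.6,8.9,3,-1],[0,0,-0.6,-9.6,8.9,4,-1],[0,0,-0.6,-9.6,8.9,4,-1]]}}

```text
time_s: 2.2
tcp_pos: [0.5495, 0.1381, 0.2589]
ee_rot: [[-0.498, -0.867, -0.005], [-0.867, 0.498, -0.002], [0.004, 0.003, -1.0]]
wrist_force: [0.3, -0.2, -0.7]
gripper_width: 0.999
gripper_force: 0.0
```

Run:
```python
from h import *
W=capture("wrist");s=sense();print(s["tcp_pos"],s["ee_rot"].round(3))
b,_=blobs(W,(22,130,100),(35,255,255),(0,0,512,384),60);print(b)
for c,st in b: print(plane(W,c,.16))
R=cv2.Rodrigues(np.array(W["rvec"]))[0];print("cam",-R.T@W["tvec"],R[2])
_,k=blobs(W,(0,150,60),(8,255,255),(0,0,512,384),60)
p=max(cv2.findContours(k,0,2)[0],key=cv2.contourArea).reshape(-1,2)
print(cv2.minAreaRect(np.array([plane(W,q,.11)[:2] for q in p],np.float32)))
cv2.imwrite("pics/w1.png",W["pixels"])
```

```text
[0.55015287 0.13791788 0.26028771] [[-0.498 -0.867 -0.003]
 [-0.867  0.498 -0.001]
 [ 0.003  0.002 -1.   ]]
[]
cam [0.51311901 0.07319041 0.40183453] [ 0.1317878   0.23770964 -0.96235446]
((0.5026525855064392, 0.0679757297039032), (0.07664076238870621, 0.07747000455856323), 85.27300262451172)
```

View pics/w1.png

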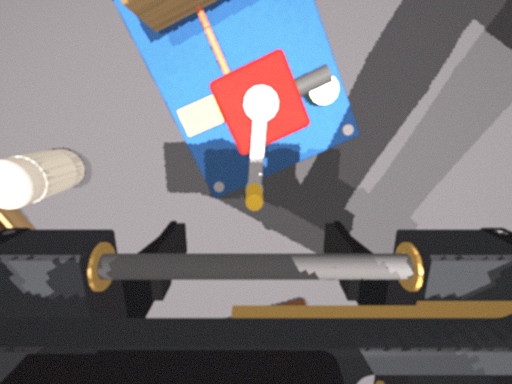

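The wrist view shows the peg at px (254,198), midway between the open fingers. The block centre comes out at (0.503, 0.068), which agrees with the plate-based axis.

Run:
```python
from h import *
W=capture("wrist")
b,_=blobs(W,(12,120,60),(35,255,255),(235,175,275,222),20);print(b)
for c,st in b:
  P=plane(W,c,.155);d=P[:2]-[.5027,.068];print(P,np.hypot(*d),np.degrees(np.arctan2(d[1],d[0])))
print(plane(W,(254.5,203),.168),plane(W,(254.5,186),.124))
```

```text
[(array([254.7 , 196.44]), [246, 183, 18, 27, 402])]
[0.54982403 0.13737186 0.155     ] 0.08386375608505792 55.81188522181395
[0.55108047 0.13914638 0.168     ] [0.54896006 0.13559124 0.124     ]
```

Emit:
{"api": "arm_command", "payload": {"deltas": [[0,0,0,0,0,2.5,-0.5],[0,0,0,0,0,5,0],[0,0,0,0,0,7.5,0],[0,0,0,0,0,9.5,0],[0,0,0,0,0,10.6,0],[0,0,0,0,0,10.6,0.4],[0,0,0,0,0,10.6,1],[0,0,0,0,0,10.6,1]]}}

```text
time_s: 2.97
tcp_pos: [0.5519, 0.1385, 0.1573]
ee_rot: [[-0.497, -0.868, 0.003], [-0.868, 0.497, 0.001], [-0.002, -0.002, -1.0]]
wrist_force: [0.4, 1.2, 1.1]
gripper_width: 0.472
gripper_force: 0.0
```

Emit:
{"api": "arm_command", "payload": {"deltas": [[0,0,0,0,0,0,1],[0,0,0,0,0,0,1],[0,0,0,0,0,0,1]]}}

```text
time_s: 3.22
tcp_pos: [0.5512, 0.1386, 0.1565]
ee_rot: [[-0.496, -0.868, 0.002], [-0.868, 0.496, 0.001], [-0.002, -0.001, -1.0]]
wrist_force: [-0.6, 1.0, -0.7]
gripper_width: 0.252
gripper_force: 0.0
```

Emit:
{"api": "arm_command", "payload": {"deltas": [[0,0,0,0,0,0.3,1],[0,0,0,0,0,0.5,1],[0,0,0,0,0,0.5,1],[0,0,0,0,0,0.5,1]]}}

```text
time_s: 3.55
tcp_pos: [0.5517, 0.1385, 0.1538]
ee_rot: [[-0.495, -0.869, 0.003], [-0.869, 0.495, 0.0], [-0.002, -0.003, -1.0]]
wrist_force: [-4.1, -0.1, 13.0]
gripper_width: 0.17
gripper_force: 30.0
```

```bash
cat >> h.py <<'E'
AX=np.array([.5027,.068]); YAW=-5.2
def st():
    s=sense();p=s["tcp_pos"];d=p[:2]-AX;th=np.arctan2(d[1],d[0]);f=s["wrist_force"]
    t=np.array([-np.sin(th),np.cos(th)]);r=np.array([np.cos(th),np.sin(th)])
    print("t",round(s["time_s"],2),"pos",p.round(4),"R",np.hypot(*d).round(4),"valve",round(th-np.radians(50+YAW),3),"Ft",(f[:2]@t).round(1),"Fr",(f[:2]@r).round(1),"fz",f[2].round(1),"w",s["gripper_width"].round(3),s["gripper_force"]);return s
def shift(v):  # tool dx,dy (cm) from current pose to peg at valve angle v
    s=sense();R=s["ee_rot"];th=v+np.radians(50+YAW)
    g=AX+.085*np.array([np.cos(th),np.sin(th)]);d=np.r_[g-s["tcp_pos"][:2],0];return (R.T@d*100).round(2)[:2]
E
python3 -c "
from h import *
st()
for v in(.2,.3,.4,.5,.6,.7,.8,.9,1.0):print(v,shift(v))"
```

```text
Traceback (most recent call last):
  File "h.py", line 21, in st
    print("t",round(s["time_s"],2),"pos",p.round(4),"R",np.hypot(*d).round(4),"valve",round(th-np.radians(50+YAW),3),"Ft",(f[:2]@t).round(1),"Fr",(f[:2]@r).round(1),"fz",f[2].round(1),"w",s["gripper_width"].round(3),s["gripper_force"]);return s
                                                                                                                                                                                            ^^^^^^^^^^^^^^^^^^^^^^^^
AttributeError: 'float' object has no attribute 'round'
```

```bash
sed -i 's/s\["gripper_width"\].round(3)/round(float(s["gripper_width"]),3)/' h.py
cat >> h.py <<'E'
import os
def sink():
    c=capture("scene");g=cv2.cvtColor(c["pixels"],cv2.COLOR_BGR2GRAY)
    if not os.path.exists("ref.png"):cv2.imwrite("ref.png",g)
    r=cv2.imread("ref.png",0);m=np.zeros_like(r);h=cv2.cvtColor(c["pixels"],cv2.COLOR_BGR2HSV)
    pc=AX+np.array([[np.cos(np.radians(YAW)),-np.sin(np.radians(YAW))],[np.sin(np.radians(YAW)),np.cos(np.radians(YAW))]])@[0,-.25]
    pj=lambda q:cv2.projectPoints(np.array(q,float),np.array(c["rvec"]),np.array(c["tvec"]),K(c),None)[0].reshape(-1,2)
    cs=np.array([[pc[0]+a*.078,pc[1]+b*.125,.184] for a,b in((1,1),(1,-1),(-1,-1),(-1,1))])
    m=cv2.fillConvexPoly(m,pj(cs).astype(np.int32),255)
    p=cv2.goodFeaturesToTrack(r,40,.03,4,mask=m);q,ok,_=cv2.calcOpticalFlowPyrLK(r,g,p,None,winSize=(15,15),maxLevel=2)
    d=(q-p)[ok>0].reshape(-1,2);u=(pj([[*pc,.122]])-pj([[*pc,.172]]))[0]
    z=d@u/(u@u)*50;k=abs(z-np.median(z))<4
    print("sink mm",np.median(z).round(2),"n",k.sum(),len(z),"spread",z[k].std().round(2),"res px",np.median(d,0).round(2))
E
python3 -c "
from h import *
st();sink();sink()
for v in(.2,.3,.4,.5,.6,.7,.8,.9,1.0):print(v,shift(v))"
```

```text
t 3.55 pos [0.5517 0.1385 0.1538] R 0.0859 valve 0.181 Ft 3.3 Fr -2.4 fz 13.0 w 0.17 29.991337219253182
sink mm 0.0 n 33 33 spread 0.0 res px [0. 0.]
sink mm -0.0 n 33 33 spread 0.03 res px [-0.  0.]
0.2 [0.08 0.16]
0.3 [0.06 1.01]
0.4 [0.13 1.86]
0.5 [0.28 2.7 ]
0.6 [0.51 3.51]
0.7 [0.83 4.3 ]
0.8 [1.22 5.06]
0.9 [1.68 5.77]
1.0 [2.21 6.43]
```

Emit:
{"api": "arm_command", "payload": {"deltas": [[0,0,0,0.05,0.25,-0.2,1],[0,0,0,0.05,0.5,-0.25,1],[0,0,0,0.05,0.8,-0.25,1],[0,0,0,0.06,1.1,-0.25,1],[0,0,0,0.1,1.4,-0.25,1],[0,0,0,0.13,1.65,-0.25,1],[0,0,0,0.13,1.75,-0.25,1]]}}

```text
time_s: 4.23
tcp_pos: [0.5359, 0.147, 0.154]
ee_rot: [[-0.495, -0.869, 0.003], [-0.869, 0.495, 0.002], [-0.003, -0.002, -1.0]]
wrist_force: [3.6, 0.5, 5.6]
gripper_width: 0.174
gripper_force: 30.0
```

```bash
python3 -c "
from h import *
st();sink()
for v in(.4,.45,.5,.55,.6):print(v,shift(v))"
```

```text
t 4.23 pos [0.5359 0.147  0.154 ] R 0.0857 valve 0.391 Ft -3.1 Fr 1.9 fz 5.6 w 0.174 29.994295611977577
sink mm 0.02 n 33 33 spread 0.21 res px [0.   0.01]
0.4 [0.08 0.05]
0.45 [0.14 0.47]
0.5 [0.23 0.89]
0.55 [0.33 1.3 ]
0.6 [0.46 1.7 ]
```

Emit:
{"api": "arm_command", "payload": {"deltas": [[0,0,0,0.04,0.16,0,1],[0,0,0,0.08,0.32,0,1],[0,0,0,0.12,0.48,0,1],[0,0,0,0.16,0.64,0,1],[0,0,0,0.16,0.64,0,1],[0,0,0,0.16,0.64,0,1]]}}

```text
time_s: 4.78
tcp_pos: [0.5297, 0.1493, 0.154]
ee_rot: [[-0.495, -0.869, 0.004], [-0.869, 0.495, 0.003], [-0.004, -0.002, -1.0]]
wrist_force: [4.9, 3.1, 5.6]
gripper_width: 0.173
gripper_force: 30.0
```

```bash
python3 -c "
from h import *
st();sink()
for v in(.5,.55,.6,.65):print(v,shift(v))"
```

```text
t 4.78 pos [0.5297 0.1493 0.154 ] R 0.0857 valve 0.468 Ft -3.6 Fr 4.5 fz 5.6 w 0.173 29.99391225166619
sink mm 0.04 n 33 33 spread 0.22 res px [0.   0.01]
0.5 [0.12 0.25]
0.55 [0.23 0.67]
0.6 [0.36 1.07]
0.65 [0.51 1.47]
```

Emit:
{"api": "arm_command", "payload": {"deltas": [[0,0,0,0.04,0.16,0,1],[0,0,0,0.08,0.32,0,1],[0,0,0,0.12,0.48,0,1],[0,0,0,0.16,0.64,0,1],[0,0,0,0.16,0.64,0,1],[0,0,0,0.16,0.64,0,1]]}}

```text
time_s: 5.33
tcp_pos: [0.5233, 0.1511, 0.1541]
ee_rot: [[-0.495, -0.869, 0.004], [-0.869, 0.495, 0.003], [-0.004, -0.002, -1.0]]
wrist_force: [3.6, 3.5, 5.8]
gripper_width: 0.172
gripper_force: 30.0
```

```bash
python3 -c "
from h import *
st();sink()
for v in(.55,.6,.65,.7):print(v,shift(v))"
```

```text
t 5.33 pos [0.5233 0.1511 0.1541] R 0.0857 valve 0.545 Ft -2.6 Fr 4.3 fz 5.8 w 0.172 29.993823571130633
sink mm 0.47 n 33 33 spread 0.32 res px [0.04 0.08]
0.55 [0.07 0.02]
0.6 [0.2  0.42]
0.65 [0.35 0.82]
0.7 [0.51 1.21]
```

Emit:
{"api": "arm_command", "payload": {"deltas": [[0,0,0,0,0,0,1],[0,0,0,0,0,0,1],[0,0,0,0,0,0,1],[0,0,0,0,0,0,1],[0,0,0,0,0,0,1],[0,0,0,0,0,0,1]]}}

```text
time_s: 5.88
tcp_pos: [0.5233, 0.1511, 0.154]
ee_rot: [[-0.495, -0.869, 0.003], [-0.869, 0.495, 0.003], [-0.004, -0.002, -1.0]]
wrist_force: [2.9, 2.8, 6.4]
gripper_width: 0.175
gripper_force: 30.0
```

```bash
python3 -c "
from h import *
st();sink()"
```

```text
t 5.88 pos [0.5233 0.1511 0.154 ] R 0.0857 valve 0.546 Ft -2.2 Fr 3.4 fz 6.4 w 0.175 29.99381450470537
sink mm 2.21 n 33 33 spread 0.61 res px [0.08 0.5 ]
```

Emit:
{"api": "arm_command", "payload": {"deltas": [[0,0,0,0.05,0.2,0,1],[0,0,0,0.1,0.4,0,1],[0,0,0,0.1,0.4,0,1],[0,0,0,0.1,0.4,0,1],[0,0,0,0.1,0.4,0,1],[0,0,0,0.1,0.4,0,1]]}}

```text
time_s: 6.43
tcp_pos: [0.5192, 0.1521, 0.154]
ee_rot: [[-0.495, -0.869, 0.003], [-0.869, 0.495, 0.002], [-0.004, -0.001, -1.0]]
wrist_force: [2.7, 3.0, 6.9]
gripper_width: 0.176
gripper_force: 30.0
```

```bash
python3 -c "
from h import *
st();sink()"
```

```text
t 6.43 pos [0.5192 0.1521 0.154 ] R 0.0857 valve 0.595 Ft -2.0 Fr 3.5 fz 6.9 w 0.176 29.993887203745544
sink mm 5.53 n 33 33 spread 0.91 res px [0.25 1.18]
```

Emit:
{"api": "arm_command", "payload": {"deltas": [[0,0,0,0,0,0,1],[0,0,0,0,0,0,1],[0,0,0,0,0,0,1],[0,0,0,0,0,0,1],[0,0,0,0,0,0,1],[0,0,0,0,0,0,1]]}}

```text
time_s: 6.98
tcp_pos: [0.5192, 0.1521, 0.154]
ee_rot: [[-0.495, -0.869, 0.003], [-0.869, 0.495, 0.002], [-0.004, -0.001, -1.0]]
wrist_force: [2.6, 2.3, 6.1]
gripper_width: 0.174
gripper_force: 30.0
```

```bash
python3 -c "
from h import *
st();sink()
for v in(.6,.62,.65,.7):print(v,shift(v))"
```

```text
t 6.98 pos [0.5192 0.1521 0.154 ] R 0.0857 valve 0.595 Ft -2.1 Fr 2.8 fz 6.1 w 0.174 29.994107983075082
sink mm 10.16 n 33 33 spread 0.64 res px [0.42 2.26]
0.6 [0.08 0.02]
0.62 [0.14 0.18]
0.65 [0.23 0.42]
0.7 [0.39 0.81]
```

Emit:
{"api": "arm_command", "payload": {"deltas": [[0,0,0,0,0,0,1],[0,0,0,0,0,0,1],[0,0,0,0,0,0,1],[0,0,0,0,0,0,1],[0,0,0,0,0,0,1],[0,0,0,0,0,0,1],[0,0,0,0,0,0,1],[0,0,0,0,0,0,1]]}}

```text
time_s: 7.7
tcp_pos: [0.5192, 0.1521, 0.154]
ee_rot: [[-0.495, -0.869, 0.003], [-0.869, 0.495, 0.002], [-0.004, -0.002, -1.0]]
wrist_force: [3.1, 3.1, 6.6]
gripper_width: 0.175
gripper_force: 30.0
```

Emit:
{"api": "arm_command", "payload": {"deltas": [[0,0,0,0,0,0,1],[0,0,0,0,0,0,1],[0,0,0,0,0,0,1],[0,0,0,0,0,0,1],[0,0,0,0,0,0,1],[0,0,0,0,0,0,1],[0,0,0,0,0,0,1],[0,0,0,0,0,0,1]]}}

```text
time_s: 8.37
tcp_pos: [0.5192, 0.1521, 0.154]
ee_rot: [[-0.495, -0.869, 0.003], [-0.869, 0.495, 0.002], [-0.004, -0.002, -1.0]]
wrist_force: [3.3, 3.6, 5.4]
gripper_width: 0.17
gripper_force: 30.0
```

```bash
python3 -c "
from h import *
st();sink()"
```

```text
t 8.37 pos [0.5192 0.1521 0.154 ] R 0.0857 valve 0.595 Ft -2.6 Fr 4.2 fz 5.4 w 0.17 29.994217255152762
sink mm 19.16 n 33 33 spread 0.79 res px [0.81 4.3 ]
```

Emit:
{"api": "arm_command", "payload": {"deltas": [[0,0,0,0,0,0,1],[0,0,0,0,0,0,1],[0,0,0,0,0,0,1],[0,0,0,0,0,0,1],[0,0,0,0,0,0,1],[0,0,0,0,0,0,1],[0,0,0,0,0,0,1],[0,0,0,0,0,0,1]]}}

```text
time_s: 9.08
tcp_pos: [0.5192, 0.1521, 0.154]
ee_rot: [[-0.495, -0.869, 0.003], [-0.869, 0.495, 0.002], [-0.004, -0.001, -1.0]]
wrist_force: [2.0, 2.7, 6.2]
gripper_width: 0.177
gripper_force: 30.0
```

```bash
python3 -c "
from h import *
st();sink()"
```

```text
t 9.08 pos [0.5192 0.1521 0.154 ] R 0.0857 valve 0.595 Ft -1.5 Fr 3.0 fz 6.2 w 0.177 29.99425571411848
sink mm 22.74 n 33 33 spread 0.46 res px [1.02 5.1 ]
```

Emit:
{"api": "arm_command", "payload": {"deltas": [[0,0,0,0.04,0.12,0,1],[0,0,0,0.08,0.24,0,1],[0,0,0,0.08,0.24,0,1],[0,0,0,0.08,0.24,0,1],[0,0,0,0.08,0.24,0,1],[0,0,0,0.08,0.24,0,1],[0,0,0,0.08,0.24,0,1],[0,0,0,0.08,0.24,0,1]]}}

```text
time_s: 9.8
tcp_pos: [0.5168, 0.1526, 0.1541]
ee_rot: [[-0.495, -0.869, 0.003], [-0.869, 0.495, 0.002], [-0.004, -0.002, -1.0]]
wrist_force: [3.8, 2.3, 7.0]
gripper_width: 0.174
gripper_force: 30.0
```

```bash
python3 -c "
from h import *
st();sink()"
```

```text
t 9.8 pos [0.5168 0.1526 0.1541] R 0.0857 valve 0.624 Ft -3.4 Fr 2.9 fz 7.0 w 0.174 29.99473285395652
sink mm 27.26 n 33 33 spread 0.57 res px [1.21 6.14]
```

Emit:
{"api": "arm_command", "payload": {"deltas": [[0,0,0,0,0,0,1],[0,0,0,0,0,0,1],[0,0,0,0,0,0,1],[0,0,0,0,0,0,1],[0,0,0,0,0,0,1],[0,0,0,0,0,0,1],[0,0,0,0,0,0,1],[0,0,0,0,0,0,1]]}}

```text
time_s: 10.52
tcp_pos: [0.5168, 0.1525, 0.154]
ee_rot: [[-0.495, -0.869, 0.003], [-0.869, 0.495, 0.002], [-0.004, -0.002, -1.0]]
wrist_force: [2.7, 3.4, 6.6]
gripper_width: 0.174
gripper_force: 30.0
```

```bash
python3 -c "
from h import *
st();sink()
S=capture('scene')
cv2.imwrite('pics/s2.png',cv2.resize(S['pixels'][110:260,120:320],None,fx=3,fy=3))"
```

```text
t 10.52 pos [0.5168 0.1525 0.154 ] R 0.0857 valve 0.624 Ft -2.1 Fr 3.8 fz 6.6 w 0.174 29.994763545691967
sink mm 32.08 n 33 33 spread 0.6 res px [1.37 7.26]
```

View pics/s2.png

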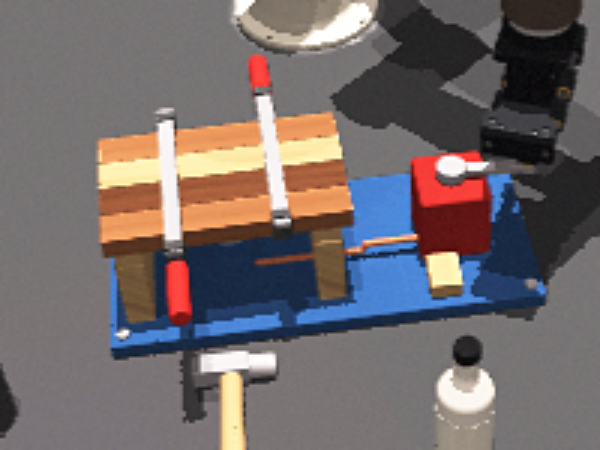

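The scene view shows the panel level at px (100–350,115–250) of the crop, about 15–18 mm above the bearers. The handle is held and nothing else has been disturbed.

Emit:
{"api": "arm_command", "payload": {"deltas": [[0,0,0,0,0,0,1],[0,0,0,0,0,0,1],[0,0,0,0,0,0,1],[0,0,0,0,0,0,1],[0,0,0,0,0,0,1],[0,0,0,0,0,0,1],[0,0,0,0,0,0,1],[0,0,0,0,0,0,1]]}}

```text
time_s: 11.28
tcp_pos: [0.5168, 0.1525, 0.154]
ee_rot: [[-0.495, -0.869, 0.003], [-0.869, 0.495, 0.002], [-0.004, -0.002, -1.0]]
wrist_force: [2.8, 2.8, 6.5]
gripper_width: 0.174
gripper_force: 30.0
```

Emit:
{"api": "arm_command", "payload": {"deltas": [[0,0,0,0,0,0,1],[0,0,0,0,0,0,1],[0,0,0,0,0,0,1],[0,0,0,0,0,0,1],[0,0,0,0,0,0,1],[0,0,0,0,0,0,1],[0,0,0,0,0,0,1],[0,0,0,0,0,0,1]]}}

```text
time_s: 11.95
tcp_pos: [0.5168, 0.1525, 0.154]
ee_rot: [[-0.495, -0.869, 0.003], [-0.869, 0.495, 0.002], [-0.004, -0.002, -1.0]]
wrist_force: [2.8, 4.1, 6.2]
gripper_width: 0.178
gripper_force: 30.0
```

```bash
python3 -c "
from h import *
st();sink()"
```

```text
t 11.95 pos [0.5168 0.1525 0.154 ] R 0.0857 valve 0.624 Ft -2.1 Fr 4.5 fz 6.2 w 0.178 29.99471374321729
sink mm 40.06 n 33 33 spread 0.41 res px [1.68 9.07]
```

Emit:
{"api": "arm_command", "payload": {"deltas": [[0,0,0,0,0,0,1],[0,0,0,0,0,0,1],[0,0,0,0,0,0,1],[0,0,0,0,0,0,1],[0,0,0,0,0,0,1],[0,0,0,0,0,0,1],[0,0,0,0,0,0,1],[0,0,0,0,0,0,1]]}}

```text
time_s: 12.67
tcp_pos: [0.5168, 0.1526, 0.154]
ee_rot: [[-0.495, -0.869, 0.003], [-0.869, 0.495, 0.002], [-0.004, -0.002, -1.0]]
wrist_force: [2.4, 3.3, 6.2]
gripper_width: 0.174
gripper_force: 30.0
```

```bash
python3 -c "
from h import *
st();sink()"
```

```text
t 12.67 pos [0.5168 0.1526 0.154 ] R 0.0857 valve 0.624 Ft -1.8 Fr 3.7 fz 6.2 w 0.174 29.994696113280952
sink mm 43.19 n 33 33 spread 0.62 res px [1.16 9.9 ]
```

Emit:
{"api": "arm_command", "payload": {"deltas": [[0,0,0,0,0,0,1],[0,0,0,0,0,0,1],[0,0,0,0,0,0,1],[0,0,0,0,0,0,1],[0,0,0,0,0,0,1],[0,0,0,0,0,0,1],[0,0,0,0,0,0,1],[0,0,0,0,0,0,1]]}}

```text
time_s: 13.38
tcp_pos: [0.5168, 0.1525, 0.1541]
ee_rot: [[-0.495, -0.869, 0.003], [-0.869, 0.495, 0.002], [-0.004, -0.002, -1.0]]
wrist_force: [3.5, 3.3, 6.1]
gripper_width: 0.175
gripper_force: 30.0
```

```bash
python3 -c "
from h import *
st();sink()
for v in(.65,.7,.75,.8):print(v,shift(v))"
```

```text
t 13.38 pos [0.5168 0.1525 0.1541] R 0.0857 valve 0.624 Ft -3.0 Fr 3.8 fz 6.1 w 0.175 29.994769315235317
sink mm 46.03 n 33 33 spread 0.69 res px [ 1.99 10.42]
0.65 [0.15 0.18]
0.7 [0.31 0.57]
0.75 [0.5  0.96]
0.8 [0.71 1.33]
```

Emit:
{"api": "arm_command", "payload": {"deltas": [[0,0,0,0,0,0,1],[0,0,0,0,0,0,1],[0,0,0,0,0,0,1],[0,0,0,0,0,0,1],[0,0,0,0,0,0,1],[0,0,0,0,0,0,1],[0,0,0,0,0,0,1],[0,0,0,0,0,0,1]]}}

```text
time_s: 14.1
tcp_pos: [0.5168, 0.1525, 0.154]
ee_rot: [[-0.495, -0.869, 0.003], [-0.869, 0.495, 0.002], [-0.004, -0.002, -1.0]]
wrist_force: [3.2, 2.9, 6.0]
gripper_width: 0.175
gripper_force: 30.0
```

```bash
python3 -c "
from h import *
st();sink()"
```

```text
t 14.1 pos [0.5168 0.1525 0.154 ] R 0.0857 valve 0.624 Ft -2.7 Fr 3.4 fz 6.0 w 0.175 29.994799783453345
sink mm 48.44 n 33 33 spread 0.4 res px [ 1.67 11.01]
```

Emit:
{"api": "arm_command", "payload": {"deltas": [[0,0,0,0,0,0,1],[0,0,0,0,0,0,1],[0,0,0,0,0,0,1],[0,0,0,0,0,0,1],[0,0,0,0,0,0,1],[0,0,0,0,0,0,1],[0,0,0,0,0,0,1],[0,0,0,0,0,0,1]]}}

```text
time_s: 14.82
tcp_pos: [0.5168, 0.1525, 0.154]
ee_rot: [[-0.495, -0.869, 0.003], [-0.869, 0.495, 0.002], [-0.004, -0.002, -1.0]]
wrist_force: [3.4, 3.4, 6.3]
gripper_width: 0.176
gripper_force: 30.0
```

```bash
python3 -c "
from h import *
st();sink()
S=capture('scene');cv2.imwrite('land.png',S['pixels'])"
```

```text
t 14.82 pos [0.5168 0.1525 0.154 ] R 0.0857 valve 0.624 Ft -2.7 Fr 3.9 fz 6.3 w 0.176 29.994721286930144
sink mm 50.51 n 33 33 spread 0.66 res px [ 2.17 11.43]
```

Emit:
{"api": "arm_command", "payload": {"deltas": [[0,0,0,0,0,0,1],[0,0,0,0,0,0,1],[0,0,0,0,0,0,1],[0,0,0,0,0,0,1],[0,0,0,0,0,0,1],[0,0,0,0,0,0,1]]}}

```text
time_s: 15.42
tcp_pos: [0.5168, 0.1525, 0.154]
ee_rot: [[-0.495, -0.869, 0.003], [-0.869, 0.495, 0.002], [-0.004, -0.002, -1.0]]
wrist_force: [2.4, 2.9, 7.2]
gripper_width: 0.175
gripper_force: 30.0
```

```bash
python3 -c "
from h import *
st();sink()
a=cv2.imread('land.png');S=capture('scene')
cv2.imwrite('pics/s3.png',cv2.resize(S['pixels'][125:245,140:300],None,fx=5,fy=5,interpolation=2))"
```

```text
t 15.42 pos [0.5168 0.1525 0.154 ] R 0.0857 valve 0.624 Ft -1.9 Fr 3.3 fz 7.2 w 0.175 29.994723200798035
sink mm 50.5 n 33 33 spread 0.65 res px [ 2.18 11.43]
```

View pics/s3.png

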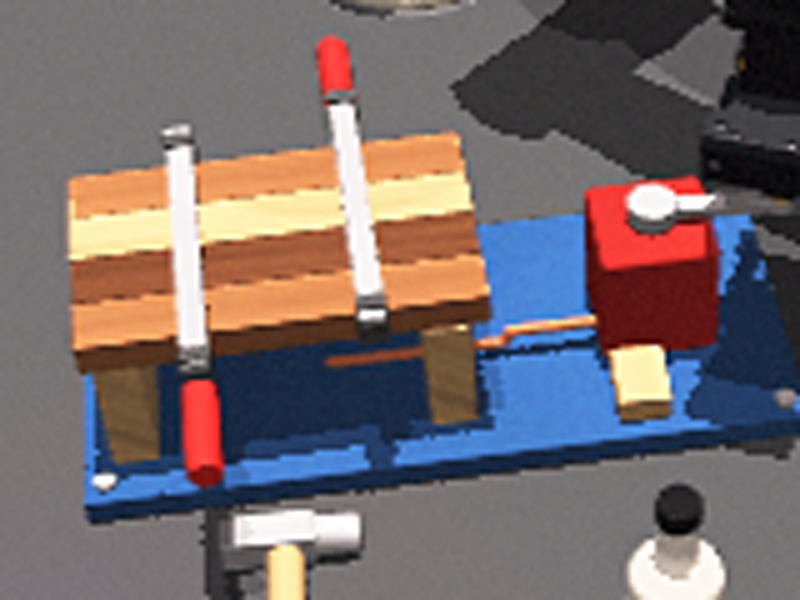

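The panel has landed: the sink reading is steady at 50.5 mm and the panel lies on both bearers. Next I open in bounded steps so the unloaded platform sinks the rest of the way.

Emit:
{"api": "arm_command", "payload": {"deltas": [[0,0,0,0.08,0.2,0,1],[0,0,0,0.17,0.4,0,1],[0,0,0,0.27,0.6,0,1],[0,0,0,0.37,0.8,0,1],[0,0,0,0.48,1.0,0,1],[0,0,0,0.6,1.2,0,1],[0,0,0,0.63,1.25,0,1],[0,0,0,0.63,1.25,0,1]]}}

```text
time_s: 16.18
tcp_pos: [0.5028, 0.1536, 0.154]
ee_rot: [[-0.495, -0.869, 0.004], [-0.869, 0.495, 0.003], [-0.004, -0.002, -1.0]]
wrist_force: [2.8, 4.3, 6.4]
gripper_width: 0.171
gripper_force: 30.0
```

```bash
cat >> h.py <<'E'
def diff(tag):
    S=capture("scene")["pixels"];cv2.imwrite(f"p_{tag}.png",S);a=cv2.imread("land.png")
    d=cv2.absdiff(S,a).max(2)[150:250,140:240];y,x=np.where(d>12);print(tag,"changed",len(y),"max",d.max(),(x.mean()+140,y.mean()+150) if len(y) else "")
E
python3 -c "
from h import *
st();sink();diff(1)"
```

```text
t 16.18 pos [0.5028 0.1536 0.154 ] R 0.0856 valve 0.788 Ft -2.8 Fr 4.3 fz 6.4 w 0.171 29.9937308114022
sink mm 50.52 n 33 33 spread 0.66 res px [ 2.17 11.43]
1 changed 2 max 73 (np.float64(238.5), np.float64(150.0))
```

Emit:
{"api": "arm_command", "payload": {"deltas": [[0,0,0,0,0,0,1],[0,0,0,0,0,0,1],[0,0,0,0,0,0,1],[0,0,0,0,0,0,1],[0,0,0,0,0,0,1],[0,0,0,0,0,0,1],[0,0,0,0,0,0,1],[0,0,0,0,0,0,1]]}}

```text
time_s: 16.95
tcp_pos: [0.5028, 0.1536, 0.154]
ee_rot: [[-0.495, -0.869, 0.003], [-0.869, 0.495, 0.003], [-0.004, -0.001, -1.0]]
wrist_force: [2.6, 4.7, 5.1]
gripper_width: 0.173
gripper_force: 30.0
```

```bash
python3 -c "
from h import *
diff(2)"
```

```text
2 changed 2 max 75 (np.float64(238.5), np.float64(150.0))
```

Emit:
{"api": "arm_command", "payload": {"deltas": [[0,0,0,0,0,0,1],[0,0,0,0,0,0,1],[0,0,0,0,0,0,1],[0,0,0,0,0,0,1],[0,0,0,0,0,0,1],[0,0,0,0,0,0,1],[0,0,0,0,0,0,1],[0,0,0,0,0,0,1]]}}

```text
time_s: 17.67
tcp_pos: [0.5028, 0.1536, 0.154]
ee_rot: [[-0.495, -0.869, 0.003], [-0.869, 0.495, 0.003], [-0.004, -0.001, -1.0]]
wrist_force: [2.1, 4.4, 5.8]
gripper_width: 0.17
gripper_force: 30.0
```

```bash
python3 -c "
from h import *
st();sink();diff(3)
for v in(.8,.84,.88,.92,.96,1.0):print(v,shift(v))"
```

```text
t 17.67 pos [0.5028 0.1536 0.154 ] R 0.0856 valve 0.788 Ft -2.1 Fr 4.4 fz 5.8 w 0.17 29.993623942136765
sink mm 50.51 n 33 33 spread 0.66 res px [ 2.17 11.43]
3 changed 2 max 72 (np.float64(238.5), np.float64(150.0))
0.8 [0.11 0.06]
0.84 [0.29 0.35]
0.88 [0.48 0.63]
0.92 [0.68 0.91]
0.96 [0.89 1.18]
1.0 [1.11 1.43]
```

Emit:
{"api": "arm_command", "payload": {"deltas": [[0,0,0,0.08,0.15,0,1],[0,0,0,0.15,0.3,0,1],[0,0,0,0.2,0.35,0,1],[0,0,0,0.2,0.35,0,1],[0,0,0,0.2,0.35,0,1],[0,0,0,0.2,0.35,0,1],[0,0,0,0.2,0.35,0,1],[0,0,0,0.2,0.35,0,1]]}}

```text
time_s: 18.43
tcp_pos: [0.4988, 0.1536, 0.154]
ee_rot: [[-0.495, -0.869, 0.003], [-0.869, 0.495, 0.003], [-0.004, -0.001, -1.0]]
wrist_force: [1.7, 4.0, 5.9]
gripper_width: 0.17
gripper_force: 30.0
```

```bash
python3 -c "
from h import *
st();diff(4)
for n in('wrist','top'):cv2.imwrite(n+'4.png',capture(n)['pixels'])"
```

```text
t 18.43 pos [0.4988 0.1536 0.154 ] R 0.0856 valve 0.834 Ft -1.9 Fr 3.9 fz 5.9 w 0.17 29.99469146132469
4 changed 2 max 75 (np.float64(238.5), np.float64(150.0))
```

Emit:
{"api": "arm_command", "payload": {"deltas": [[0,0,0,0,0,0,1],[0,0,0,0,0,0,1],[0,0,0,0,0,0,1],[0,0,0,0,0,0,1],[0,0,0,0,0,0,1],[0,0,0,0,0,0,1],[0,0,0,0,0,0,1],[0,0,0,0,0,0,1]]}}

```text
time_s: 19.25
tcp_pos: [0.4988, 0.1536, 0.154]
ee_rot: [[-0.495, -0.869, 0.003], [-0.869, 0.495, 0.003], [-0.004, -0.001, -1.0]]
wrist_force: [3.3, 3.7, 6.2]
gripper_width: 0.174
gripper_force: 30.0
```

Emit:
{"api": "arm_command", "payload": {"deltas": [[0,0,0,0,0,0,1],[0,0,0,0,0,0,1],[0,0,0,0,0,0,1],[0,0,0,0,0,0,1],[0,0,0,0,0,0,1],[0,0,0,0,0,0,1],[0,0,0,0,0,0,1],[0,0,0,0,0,0,1]]}}

```text
time_s: 19.92
tcp_pos: [0.4988, 0.1536, 0.1541]
ee_rot: [[-0.495, -0.869, 0.003], [-0.869, 0.495, 0.003], [-0.004, -0.001, -1.0]]
wrist_force: [2.1, 3.7, 6.4]
gripper_width: 0.176
gripper_force: 30.0
```

Emit:
{"api": "arm_command", "payload": {"deltas": [[0,0,0,0,0,0,1],[0,0,0,0,0,0,1],[0,0,0,0,0,0,1],[0,0,0,0,0,0,1],[0,0,0,0,0,0,1],[0,0,0,0,0,0,1],[0,0,0,0,0,0,1],[0,0,0,0,0,0,1]]}}

```text
time_s: 20.58
tcp_pos: [0.4988, 0.1536, 0.154]
ee_rot: [[-0.495, -0.869, 0.003], [-0.869, 0.495, 0.003], [-0.004, -0.001, -1.0]]
wrist_force: [2.8, 3.9, 6.2]
gripper_width: 0.176
gripper_force: 30.0
```

```bash
python3 -c "
from h import *
st();sink();diff(5)
for n in('wrist','top'):
  b=capture(n)['pixels'];d=cv2.absdiff(b,cv2.imread(n+'4.png')).max(2);y,x=np.where(d>15);print(n,len(y),d.max(),list(zip(x,y))[:12])
a,b=cv2.imread('p_3.png'),cv2.imread('p_5.png');d=cv2.absdiff(a,b).max(2)[150:250,140:240];print((d>5).sum(),d.max())
for v in(.88,.92,.96,1.0):print(v,shift(v))"
```

```text
t 20.58 pos [0.4988 0.1536 0.154 ] R 0.0857 valve 0.834 Ft -3.0 Fr 3.7 fz 6.2 w 0.176 29.994604652747512
sink mm 50.51 n 33 33 spread 0.65 res px [ 2.18 11.43]
5 changed 2 max 75 (np.float64(238.5), np.float64(150.0))
wrist 916 48 [(np.int64(82), np.int64(2)), (np.int64(409), np.int64(34)), (np.int64(398), np.int64(143)), (np.int64(311), np.int64(151)), (np.int64(312), np.int64(151)), (np.int64(311), np.int64(152)), (np.int64(312), np.int64(152)), (np.int64(313), np.int64(152)), (np.int64(310), np.int64(153)), (np.int64(311), np.int64(153)), (np.int64(312), np.int64(153)), (np.int64(313), np.int64(153))]
top 449 24 [(np.int64(18), np.int64(43)), (np.int64(303), np.int64(43)), (np.int64(0), np.int64(44)), (np.int64(30), np.int64(44)), (np.int64(76), np.int64(44)), (np.int64(346), np.int64(44)), (np.int64(400), np.int64(44)), (np.int64(406), np.int64(44)), (np.int64(8), np.int64(45)), (np.int64(37), np.int64(45)), (np.int64(173), np.int64(45)), (np.int64(405), np.int64(45))]
298 11
0.88 [0.27 0.29]
0.92 [0.47 0.56]
0.96 [0.68 0.83]
1.0 [0.9  1.09]
```

Emit:
{"api": "arm_command", "payload": {"deltas": [[0,0,0,0.1,0.15,0,1],[0,0,0,0.22,0.3,0,1],[0,0,0,0.22,0.3,0,1],[0,0,0,0.22,0.3,0,1],[0,0,0,0.22,0.3,0,1],[0,0,0,0.22,0.3,0,1],[0,0,0,0.22,0.3,0,1],[0,0,0,0.22,0.3,0,1]]}}

```text
time_s: 21.45
tcp_pos: [0.4951, 0.1532, 0.154]
ee_rot: [[-0.495, -0.869, 0.003], [-0.869, 0.495, 0.003], [-0.004, -0.001, -1.0]]
wrist_force: [1.6, 4.3, 5.8]
gripper_width: 0.178
gripper_force: 30.0
```

Emit:
{"api": "arm_command", "payload": {"deltas": [[0,0,0,0,0,0,1],[0,0,0,0,0,0,1],[0,0,0,0,0,0,1],[0,0,0,0,0,0,1],[0,0,0,0,0,0,1],[0,0,0,0,0,0,1],[0,0,0,0,0,0,1],[0,0,0,0,0,0,1]]}}

```text
time_s: 22.12
tcp_pos: [0.4951, 0.1533, 0.154]
ee_rot: [[-0.495, -0.869, 0.003], [-0.869, 0.495, 0.003], [-0.004, -0.001, -1.0]]
wrist_force: [2.6, 4.6, 5.7]
gripper_width: 0.18
gripper_force: 30.0
```

Emit:
{"api": "arm_command", "payload": {"deltas": [[0,0,0,0,0,0,1],[0,0,0,0,0,0,1],[0,0,0,0,0,0,1],[0,0,0,0,0,0,1],[0,0,0,0,0,0,1],[0,0,0,0,0,0,1],[0,0,0,0,0,0,1],[0,0,0,0,0,0,1]]}}

```text
time_s: 22.78
tcp_pos: [0.4951, 0.1533, 0.154]
ee_rot: [[-0.495, -0.869, 0.003], [-0.869, 0.495, 0.003], [-0.004, -0.001, -1.0]]
wrist_force: [1.9, 4.8, 6.7]
gripper_width: 0.17
gripper_force: 30.0
```

Emit:
{"api": "arm_command", "payload": {"deltas": [[0,0,0,0.1,0.15,0,1],[0,0,0,0.22,0.3,0,1],[0,0,0,0.22,0.3,0,1],[0,0,0,0.22,0.3,0,1],[0,0,0,0.22,0.3,0,1],[0,0,0,0.22,0.3,0,1],[0,0,0,0.22,0.3,0,1],[0,0,0,0.22,0.3,0,1]]}}

```text
time_s: 23.45
tcp_pos: [0.4913, 0.1529, 0.154]
ee_rot: [[-0.495, -0.869, 0.003], [-0.869, 0.495, 0.003], [-0.004, -0.001, -1.0]]
wrist_force: [2.2, 4.6, 6.4]
gripper_width: 0.173
gripper_force: 30.0
```

Emit:
{"api": "arm_command", "payload": {"deltas": [[0,0,0,0,0,0,1],[0,0,0,0,0,0,1],[0,0,0,0,0,0,1],[0,0,0,0,0,0,1],[0,0,0,0,0,0,1],[0,0,0,0,0,0,1],[0,0,0,0,0,0,1],[0,0,0,0,0,0,1]]}}

```text
time_s: 24.12
tcp_pos: [0.4913, 0.1528, 0.154]
ee_rot: [[-0.495, -0.869, 0.003], [-0.869, 0.495, 0.003], [-0.004, -0.001, -1.0]]
wrist_force: [2.8, 4.3, 5.1]
gripper_width: 0.174
gripper_force: 30.0
```

Emit:
{"api": "arm_command", "payload": {"deltas": [[0,0,0,0,0,0,1],[0,0,0,0,0,0,1],[0,0,0,0,0,0,1],[0,0,0,0,0,0,1],[0,0,0,0,0,0,1],[0,0,0,0,0,0,1],[0,0,0,0,0,0,1],[0,0,0,0,0,0,1]]}}

```text
time_s: 24.78
tcp_pos: [0.4914, 0.1528, 0.154]
ee_rot: [[-0.495, -0.869, 0.003], [-0.869, 0.495, 0.003], [-0.004, -0.001, -1.0]]
wrist_force: [3.9, 3.2, 5.7]
gripper_width: 0.175
gripper_force: 30.0
```

```bash
python3 -c "
from h import *
st();sink();diff(6)
a,b=cv2.imread('land.png'),cv2.imread('p_6.png');g=lambda i:np.clip(i[150:240,140:300].astype(int)*3,0,255).astype(np.uint8)
cv2.imwrite('pics/cmp.png',cv2.resize(np.vstack([g(a),g(b)]),None,fx=3.3,fy=3.3))
for v in(.3,.4,.5,.6,.7,.8,.9,.95,1.0):print(v,shift(v))"
```

```text
t 24.78 pos [0.4914 0.1528 0.154 ] R 0.0856 valve 0.922 Ft -4.3 Fr 2.6 fz 5.7 w 0.175 29.99363612383604
sink mm 50.53 n 33 33 spread 0.66 res px [ 2.17 11.43]
6 changed 2 max 70 (np.float64(238.5), np.float64(150.0))
0.3 [-1.69 -4.94]
0.4 [-1.62 -4.09]
0.5 [-1.47 -3.26]
0.6 [-1.24 -2.44]
0.7 [-0.92 -1.65]
0.8 [-0.53 -0.9 ]
0.9 [-0.06 -0.19]
0.95 [0.19 0.15]
1.0 [0.47 0.47]
```

View pics/cmp.png

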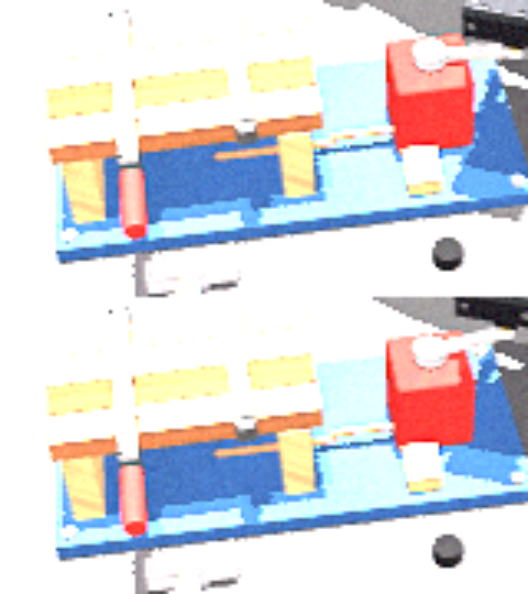

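The brightened comparison shows the panel unchanged on the bearers. The platform is hidden behind the panel, so one more small opening step will make sure it is fully down before I shut the valve.

Emit:
{"api": "arm_command", "payload": {"deltas": [[0,0,0,0.12,0.13,0,1],[0,0,0,0.25,0.27,0,1],[0,0,0,0.25,0.27,0,1],[0,0,0,0.25,0.27,0,1],[0,0,0,0.25,0.27,0,1],[0,0,0,0.25,0.27,0,1],[0,0,0,0.25,0.27,0,1],[0,0,0,0.25,0.27,0,1]]}}

```text
time_s: 25.55
tcp_pos: [0.4878, 0.1523, 0.1541]
ee_rot: [[-0.495, -0.869, 0.003], [-0.869, 0.495, 0.004], [-0.005, -0.001, -1.0]]
wrist_force: [2.1, 6.0, 5.4]
gripper_width: 0.175
gripper_force: 30.0
```

Emit:
{"api": "arm_command", "payload": {"deltas": [[0,0,0,0,0,0,1],[0,0,0,0,0,0,1],[0,0,0,0,0,0,1],[0,0,0,0,0,0,1],[0,0,0,0,0,0,1],[0,0,0,0,0,0,1],[0,0,0,0,0,0,1],[0,0,0,0,0,0,1]]}}

```text
time_s: 26.22
tcp_pos: [0.4878, 0.1522, 0.154]
ee_rot: [[-0.495, -0.869, 0.003], [-0.869, 0.495, 0.004], [-0.005, -0.001, -1.0]]
wrist_force: [2.1, 4.3, 6.5]
gripper_width: 0.174
gripper_force: 30.0
```

Emit:
{"api": "arm_command", "payload": {"deltas": [[0,0,0,-0.25,-0.27,0,1],[0,0,0,-0.5,-0.65,0,1],[0,0,0,-0.7,-1.0,0,1],[0,0,0,-0.87,-1.35,0,1],[0,0,0,-1.03,-1.7,0,1],[0,0,0,-1.17,-2.0,0,1],[0,0,0,-1.3,-2.35,0,1],[0,0,0,-1.42,-2.7,0,1]]}}

```text
time_s: 26.88
tcp_pos: [0.5168, 0.1523, 0.154]
ee_rot: [[-0.496, -0.869, 0.001], [-0.869, 0.496, 0.005], [-0.005, 0.002, -1.0]]
wrist_force: [-3.6, 10.6, 8.3]
gripper_width: 0.174
gripper_force: 30.0
```

```bash
python3 -c "
from h import *
st();sink()
for v in(.2,.25,.3,.35,.4,.5):print(v,shift(v))"
```

```text
t 26.88 pos [0.5168 0.1523 0.154 ] R 0.0854 valve 0.623 Ft 5.3 Fr 9.9 fz 8.3 w 0.174 29.992326702922583
sink mm 50.51 n 33 33 spread 0.66 res px [ 2.17 11.43]
0.2 [-0.43 -3.48]
0.25 [-0.45 -3.05]
0.3 [-0.45 -2.63]
0.35 [-0.43 -2.2 ]
0.4 [-0.38 -1.78]
0.5 [-0.23 -0.94]
```

Emit:
{"api": "arm_command", "payload": {"deltas": [[0,0,0,-0.17,-0.38,0,1],[0,0,0,-0.3,-0.76,0,1],[0,0,0,-0.38,-1.14,0,1],[0,0,0,-0.43,-1.52,0,1],[0,0,0,-0.48,-1.9,0,1],[0,0,0,-0.51,-2.28,0,1],[0,0,0,-0.53,-2.66,0,1],[0,0,0,-0.53,-3.0,0,1]]}}

```text
time_s: 27.6
tcp_pos: [0.5459, 0.1417, 0.154]
ee_rot: [[-0.495, -0.869, 0.001], [-0.869, 0.495, 0.004], [-0.005, 0.001, -1.0]]
wrist_force: [-0.9, 8.7, 8.3]
gripper_width: 0.173
gripper_force: 30.0
```

```bash
python3 -c "
from h import *
st();AX2=0
for v in(.2,.15,.12,.1,.05,0,-.05,-.1,-.15,-.2):print(v,shift(v))"
```

```text
t 27.6 pos [0.5459 0.1417 0.154 ] R 0.0855 valve 0.258 Ft 5.2 Fr 7.0 fz 8.3 w 0.173 29.991928031668067
0.2 [ 0.07 -0.5 ]
0.15 [ 0.11 -0.92]
0.12 [ 0.14 -1.17]
0.1 [ 0.17 -1.34]
0.05 [ 0.25 -1.76]
0 [ 0.36 -2.17]
-0.05 [ 0.48 -2.57]
-0.1 [ 0.62 -2.97]
-0.15 [ 0.79 -3.37]
-0.2 [ 0.97 -3.75]
```

Emit:
{"api": "arm_command", "payload": {"deltas": [[0,0,0,-0.02,-0.3,0,1],[0,0,0,0.0,-0.6,0,1],[0,0,0,0.03,-0.9,0,1],[0,0,0,0.06,-1.15,0,1],[0,0,0,0.06,-1.15,0,1],[0,0,0,0.06,-1.15,0,1]]}}

```text
time_s: 28.1
tcp_pos: [0.5559, 0.135, 0.154]
ee_rot: [[-0.495, -0.869, 0.002], [-0.869, 0.495, 0.004], [-0.004, 0.0, -1.0]]
wrist_force: [-0.1, 6.8, 6.8]
gripper_width: 0.175
gripper_force: 30.0
```

```bash
python3 -c "
from h import *
st()
for v in(.1,.05,0,-.05):print(v,shift(v))"
```

```text
t 28.1 pos [0.5559 0.135  0.154 ] R 0.0855 valve 0.118 Ft 4.4 Fr 5.3 fz 6.8 w 0.175 29.991944753564894
0.1 [ 0.08 -0.14]
0.05 [ 0.16 -0.56]
0 [ 0.26 -0.97]
-0.05 [ 0.39 -1.38]
```

Emit:
{"api": "arm_command", "payload": {"deltas": [[0,0,0,0.02,-0.1,0,1],[0,0,0,0.04,-0.2,0,1],[0,0,0,0.06,-0.3,0,1],[0,0,0,0.08,-0.4,0,1],[0,0,0,0.08,-0.4,0,1]]}}

```text
time_s: 28.52
tcp_pos: [0.5589, 0.1325, 0.154]
ee_rot: [[-0.495, -0.869, 0.002], [-0.869, 0.495, 0.004], [-0.004, 0.0, -1.0]]
wrist_force: [-0.1, 7.2, 7.6]
gripper_width: 0.17
gripper_force: 30.0
```

```bash
python3 -c "
from h import *
st()
for v in(.05,0,-.05,-.1):print(v,shift(v))"
```

```text
t 28.52 pos [0.5589 0.1325 0.154 ] R 0.0855 valve 0.072 Ft 4.8 Fr 5.4 fz 7.6 w 0.17 29.991446868516505
0.05 [ 0.09 -0.17]
0 [ 0.19 -0.59]
-0.05 [ 0.32 -0.99]
-0.1 [ 0.46 -1.39]
```

Emit:
{"api": "arm_command", "payload": {"deltas": [[0,0,0,0.03,-0.1,0,1],[0,0,0,0.06,-0.2,0,1],[0,0,0,0.09,-0.3,0,1],[0,0,0,0.11,-0.4,0,1],[0,0,0,0.11,-0.4,0,1]]}}

```text
time_s: 28.93
tcp_pos: [0.5619, 0.1296, 0.154]
ee_rot: [[-0.495, -0.869, 0.002], [-0.869, 0.495, 0.004], [-0.005, 0.0, -1.0]]
wrist_force: [0.3, 6.6, 8.8]
gripper_width: 0.174
gripper_force: 30.0
```

```bash
python3 -c "
from h import *
st()
for v in(0,-.03,-.05,-.1):print(v,shift(v))"
```

```text
t 28.93 pos [0.5619 0.1296 0.154 ] R 0.0855 valve 0.023 Ft 4.3 Fr 4.9 fz 8.8 w 0.174 29.991274368949234
0 [ 0.1  -0.18]
-0.03 [ 0.17 -0.43]
-0.05 [ 0.22 -0.59]
-0.1 [ 0.37 -0.99]
```

Emit:
{"api": "arm_command", "payload": {"deltas": [[0,0,0,0.03,-0.1,0,1],[0,0,0,0.07,-0.2,0,1],[0,0,0,0.1,-0.3,0,1],[0,0,0,0.13,-0.4,0,1],[0,0,0,0.13,-0.4,0,1]]}}

```text
time_s: 29.35
tcp_pos: [0.5649, 0.1267, 0.1541]
ee_rot: [[-0.495, -0.869, 0.002], [-0.869, 0.495, 0.004], [-0.005, -0.0, -1.0]]
wrist_force: [-0.3, 7.5, 6.5]
gripper_width: 0.174
gripper_force: 30.0
```

```bash
python3 -c "
from h import *
st()
for v in(-.03,-.05,-.08,-.1,-.15):print(v,shift(v))"
```

```text
t 29.35 pos [0.5649 0.1267 0.1541] R 0.0855 valve -0.026 Ft 5.6 Fr 4.9 fz 6.5 w 0.174 29.991067992523313
-0.03 [ 0.06 -0.02]
-0.05 [ 0.11 -0.18]
-0.08 [ 0.19 -0.42]
-0.1 [ 0.25 -0.58]
-0.15 [ 0.42 -0.97]
```

Emit:
{"api": "arm_command", "payload": {"deltas": [[0,0,0,0.03,-0.1,0,1],[0,0,0,0.07,-0.2,0,1],[0,0,0,0.11,-0.3,0,1],[0,0,0,0.15,-0.4,0,1],[0,0,0,0.15,-0.4,0,1]]}}

```text
time_s: 29.77
tcp_pos: [0.5675, 0.1237, 0.154]
ee_rot: [[-0.495, -0.869, 0.002], [-0.869, 0.495, 0.005], [-0.005, 0.0, -1.0]]
wrist_force: [-0.2, 8.8, 7.8]
gripper_width: 0.175
gripper_force: 30.0
```

```bash
python3 -c "
from h import *
st()
for v in(-.08,-.1,-.12,-.15):print(v,shift(v))"
```

```text
t 29.77 pos [0.5675 0.1237 0.154 ] R 0.0855 valve -0.071 Ft 6.8 Fr 5.6 fz 7.8 w 0.175 29.990484011359513
-0.08 [ 0.07 -0.05]
-0.1 [ 0.13 -0.21]
-0.12 [ 0.19 -0.37]
-0.15 [ 0.29 -0.6 ]
```

Emit:
{"api": "arm_command", "payload": {"deltas": [[0,0,0,0.04,-0.09,0,1],[0,0,0,0.08,-0.18,0,1],[0,0,0,0.12,-0.27,0,1],[0,0,0,0.12,-0.27,0,1]]}}

```text
time_s: 30.1
tcp_pos: [0.5691, 0.1217, 0.1541]
ee_rot: [[-0.495, -0.869, 0.002], [-0.869, 0.495, 0.005], [-0.006, 0.001, -1.0]]
wrist_force: [-1.4, 9.8, 7.2]
gripper_width: 0.171
gripper_force: 30.0
```

```bash
python3 -c "
from h import *
st()
for v in(-.12,-.15,-.18,-.2):print(v,shift(v))"
```

```text
t 30.1 pos [0.5691 0.1217 0.1541] R 0.0854 valve -0.102 Ft 8.4 Fr 5.1 fz 7.2 w 0.171 29.99044782947749
-0.12 [ 0.1  -0.13]
-0.15 [ 0.2  -0.36]
-0.18 [ 0.31 -0.59]
-0.2 [ 0.38 -0.74]
```

Emit:
{"api": "arm_command", "payload": {"deltas": [[0,0,0,0.04,-0.09,0,1],[0,0,0,0.08,-0.18,0,1],[0,0,0,0.13,-0.27,0,1],[0,0,0,0.13,-0.27,0,1]]}}

```text
time_s: 30.43
tcp_pos: [0.5707, 0.1196, 0.154]
ee_rot: [[-0.495, -0.869, 0.002], [-0.869, 0.495, 0.006], [-0.006, 0.001, -1.0]]
wrist_force: [-2.2, 11.1, 9.2]
gripper_width: 0.174
gripper_force: 30.0
```

```bash
python3 -c "
from h import *
st()
for v in(-.15,-.18,-.2):print(v,shift(v))"
```

```text
t 30.43 pos [0.5707 0.1196 0.154 ] R 0.0854 valve -0.133 Ft 10.2 Fr 5.0 fz 9.2 w 0.174 29.99080921523273
-0.15 [ 0.09 -0.12]
-0.18 [ 0.2  -0.35]
-0.2 [ 0.27 -0.5 ]
```

Emit:
{"api": "arm_command", "payload": {"deltas": [[0,0,0,0.05,-0.1,0,1],[0,0,0,0.1,-0.2,0,1],[0,0,0,0.15,-0.32,0,1],[0,0,0,0.15,-0.32,0,1],[0,0,0,0.15,-0.32,0,1]]}}

```text
time_s: 30.85
tcp_pos: [0.5726, 0.1171, 0.154]
ee_rot: [[-0.495, -0.869, 0.002], [-0.869, 0.495, 0.006], [-0.006, 0.001, -1.0]]
wrist_force: [-2.5, 11.7, 8.1]
gripper_width: 0.174
gripper_force: 30.0
```

```bash
python3 -c "
from h import *
st()
for v in(-.18,-.2,-.22):print(v,shift(v))"
```

```text
t 30.85 pos [0.5726 0.1171 0.154 ] R 0.0854 valve -0.169 Ft 11.0 Fr 4.7 fz 8.1 w 0.174 29.99174657743424
-0.18 [ 0.07 -0.07]
-0.2 [ 0.15 -0.22]
-0.22 [ 0.23 -0.37]
```

Emit:
{"api": "arm_command", "payload": {"deltas": [[0,0,0,0.06,-0.12,0,1],[0,0,0,0.12,-0.24,0,1],[0,0,0,0.12,-0.24,0,1],[0,0,0,0.12,-0.24,0,1]]}}

```text
time_s: 31.18
tcp_pos: [0.5739, 0.1152, 0.154]
ee_rot: [[-0.495, -0.869, 0.002], [-0.869, 0.495, 0.007], [-0.007, 0.002, -1.0]]
wrist_force: [-2.6, 13.8, 8.1]
gripper_width: 0.174
gripper_force: 30.0
```

```bash
python3 -c "
from h import *
st()"
```

```text
t 31.18 pos [0.5739 0.1152 0.154 ] R 0.0854 valve -0.197 Ft 12.9 Fr 5.4 fz 8.1 w 0.174 29.992438782937825
```

Emit:
{"api": "arm_command", "payload": {"deltas": [[0,0,0,0,0,0,1],[0,0,0,0,0,0,1]]}}

```text
time_s: 31.35
tcp_pos: [0.5739, 0.1152, 0.154]
ee_rot: [[-0.495, -0.869, 0.002], [-0.869, 0.495, 0.007], [-0.007, 0.002, -1.0]]
wrist_force: [-2.6, 14.2, 9.2]
gripper_width: 0.175
gripper_force: 30.0
```

```bash
python3 -c "
from h import *
st()
for v in(-.2,-.22,-.24):print(v,shift(v))"
```

```text
t 31.35 pos [0.5739 0.1152 0.154 ] R 0.0854 valve -0.197 Ft 13.3 Fr 5.7 fz 9.2 w 0.175 29.9924677843228
-0.2 [ 0.05 -0.01]
-0.22 [ 0.13 -0.16]
-0.24 [ 0.21 -0.31]
```

Measured push is 13 N, inside the snug range. I'll hold it, then let go and rise.

Emit:
{"api": "arm_command", "payload": {"deltas": [[0,0,0,0,0,0,1],[0,0,0,0,0,0,1],[0,0,0,0,0,0,1],[0,0,0,0,0,0,1],[0,0,0,0,0,0,1],[0,0,0,0,0,0,1],[0,0,0,0,0,0,1],[0,0,0,0,0,0,1]]}}

```text
time_s: 32.02
tcp_pos: [0.5739, 0.1151, 0.154]
ee_rot: [[-0.495, -0.869, 0.002], [-0.869, 0.495, 0.007], [-0.007, 0.002, -1.0]]
wrist_force: [-3.5, 12.4, 8.9]
gripper_width: 0.172
gripper_force: 30.0
```

```bash
python3 -c "
from h import *
st()"
```

```text
t 32.02 pos [0.5739 0.1151 0.154 ] R 0.0854 valve -0.197 Ft 12.3 Fr 3.9 fz 8.9 w 0.172 29.99259020201862
```

Emit:
{"api": "arm_command", "payload": {"deltas": [[0,0,0,0,0,0,0.5],[0,0,0,0,0,0,0.2],[0,0,0,0,0,0,0],[0,0,0,0,0,0,0],[0,0,0,0,0,0,0],[0,0,0,0,0,0,0]]}}

```text
time_s: 32.52
tcp_pos: [0.5738, 0.11, 0.1523]
ee_rot: [[-0.497, -0.868, -0.002], [-0.868, 0.497, -0.001], [0.002, 0.001, -1.0]]
wrist_force: [-0.0, 0.4, 0.5]
gripper_width: 0.475
gripper_force: 0.0
```

```bash
python3 -c "
from h import *
st();sink()"
```

```text
t 32.52 pos [0.5738 0.11   0.1523] R 0.0825 valve -0.249 Ft 0.4 Fr 0.2 fz 0.5 w 0.475 0.0
sink mm 50.52 n 33 33 spread 0.67 res px [ 2.18 11.45]
```

Released with no force left on the tool. Now I rise straight up.

Emit:
{"api": "arm_command", "payload": {"deltas": [[0,0,0,0,0,-1,0],[0,0,0,0,0,-3,0],[0,0,0,0,0,-5.5,0],[0,0,0,0,0,-8,0],[0,0,0,0,0,-10,0],[0,0,0,0,0,-11,0],[0,0,0,0,0,-11,0],[0,0,0,0,0,-11,0]]}}

```text
time_s: 33.23
tcp_pos: [0.574, 0.1105, 0.2629]
ee_rot: [[-0.496, -0.868, -0.0], [-0.868, 0.496, 0.001], [-0.0, 0.001, -1.0]]
wrist_force: [-0.4, -0.3, -1.1]
gripper_width: 0.502
gripper_force: 0.0
```

```bash
python3 -c "
from h import *
st();sink();T=capture('top');W=capture('wrist')
for c,r in((T,(185,185,222,225)),(W,(200,150,330,240))):
  b,_=blobs(c,(12,120,60),(35,255,255),r,12)
  for q,s in b:
    P=plane(c,q,.158);d=P[:2]-AX;print(P,np.hypot(*d),np.arctan2(d[1],d[0])-np.radians(50+YAW))
cv2.imwrite('pics/end.png',np.hstack([W['pixels'],capture('scene')['pixels']])[::1,::1][:, :]) if 0 else cv2.imwrite('pics/end.png',cv2.resize(np.hstack([W['pixels'],capture('scene')['pixels']]),(800,300)))"
```

```text
t 33.23 pos [0.574  0.1105 0.2629] R 0.083 valve -0.244 Ft -0.1 Fr -0.5 fz -1.1 w 0.502 0.0
sink mm 50.48 n 33 33 spread 0.68 res px [ 2.17 11.44]
[0.56632669 0.12117589 0.158     ] 0.08292183410176066 -0.08574576133635814
```

View pics/end.png

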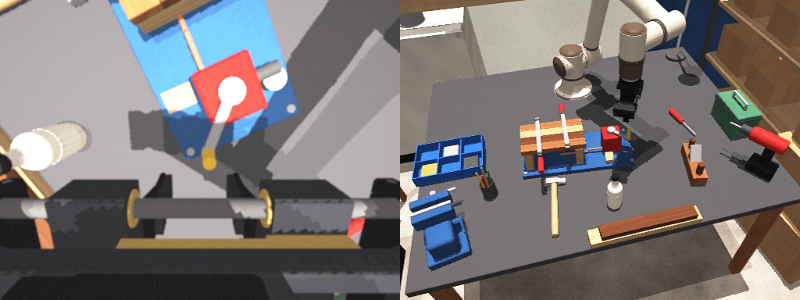

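The final view shows the panel on its bearers, the gripper clear above the peg, and everything else in place. The handle relaxed slightly off the springy seat after about 1 s of snug push.

```bash
python3 -c "
from station import *
print(finish_job())"
```

```text
the job is handed in; nothing more can be done
None
```

The job is handed in at about 33 s. The panel lies on both bearers, lowered at about 1 cm/s or less. The valve was shut with a 12–13 N push held for about a second, the handle then eased back about 0.1 rad on its springy seat, and the arm is clear. The platform stayed hidden behind the panel, so that it is fully down rests on stepped opening and timing, not on seeing it.

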